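# Load the curing cabinet and close its sash

## Task

Raise the amber sash of the small curing cabinet all the way up by its black ledge; it stays where it is left. Then push the white tray by its orange handle, with the dark printed housing lying in it, along its guides into the cabinet until it is fully home against the back stop, and push the sash down again until it is fully closed, without slamming it. The housing stays flat in the tray, and the tape roll and glue bottle are left where they stand.

Things in the scene. Friction and masses are not known exactly. Their poses are not given: they have to be found in the camera images.
- cabinet: Grey cabinet fixed on the bench, 222 wide, roof at z=128. Origin on the bench, mid width, in the plane of the sash's back; x level into the cabinet, y left, z up. Loading plate 6 thick, 200 wide from x=-220; on it tray guides 20 high, inner faces y=+-72.5, from x=-170 to the back stop wall at x=+93. Two sash posts 234 high, y=+-102 to +-122, x=-17 to +9.
- sash_panel (a joint): Lift of the sash in m: 0 closed, 0.09 fully up. Friction holds it wherever it is left: about 7.5 N lifts it, 2.5 N pushes it down (plus 8 N per m/s). Amber window in an aluminium frame, 204 wide, at cabinet x=-8 to 0; closed, its lower edge is at z=20 (the tray's flat handle strip passes below it) and its top at z=116.
- ledge (a point): Middle of the lower outer edge of the sash's black ledge: cabinet x=-50, y=0, z=108 when closed; rises with the sash. The ledge is a level strip 8 thick (top 8 above this point), 130 wide along y, 42 out from the sash's face, free below and above: lift it from beneath with tilted fingertips, press it down on its top. Axes as the cabinet's.
- tray: White loose tray, 0.25 kg: pan 78 long (x), 140 wide (y), 16 high, walls and floor 4 thick; a flat handle strip 50 wide, 6 thick runs 99 from the pan to the operator (-x). Origin under the pan's centre; axes as the cabinet's (2.5 play each side in the guides); underside at z=6. Starts at cabinet x=-89 to -64; fully home at x=+54. Slides easily (under 5 N).
- tray_handle (a point): Centre of the outer face (towards the operator) of the upright orange bar ending the handle strip: 10 thick, 80 wide, 32 high, foot level with the tray's underside; 138 from the tray's origin (-x), 16 above its underside, so 22 over the bench. Fully home it is at cabinet x=-84. Axes as the tray's.
- housing: Dark grey printed housing, 60 by 112 by 30 high, loose, 0.06 kg, lying flat in the tray's pan, its length across the tray (along y). Origin at the centre of its underside, 4 above the tray's underside.
- tape_roll: Masking tape roll, 81 diameter, 24 high, loose on the bench to the right of the cabinet. Origin at the centre of its underside. Leave it alone.
- glue_bottle: White glue bottle with red nozzle, 41 diameter, 112 high, loose on the bench farther to the right. Origin at the centre of its underside. Leave it alone.
Not all that is in view belongs to the job. Leave any pink or purple look-alike of the housing alone.

How it is judged:
On the way, in this order (a step that is already met when the one before it is completed fails the run):
1. the sash is raised fully (to within 12 mm of its upper stop) (value of joint sash_panel above 0.078 m), for 0.2 s.
2. the tray is home (within 6 mm of the back stop) with the housing in it, under the raised sash (x of tray in the frame of cabinet above 0.048 m and value of joint sash_panel above 0.05 m and horizontal distance between housing and tray below 0.02 m), for 0.2 s.
At the end, for the whole second after the job is handed in: The sash is closed (lift under 4 mm), the tray is within 6 mm of the back stop and level, the housing lies flat in it (within 20 mm of the pan's centre), and all is at rest (value of joint sash_panel below 0.004 m and x of tray in the frame of cabinet above 0.048 m and angle between tray's own z axis and vertical below 0.06 rad and horizontal distance between housing and tray below 0.02 m and angle between housing's own z axis and vertical below 0.12 rad and linear speed of each of tray, housing below 0.02 m/s); the robot touches nothing.
It fails at once if the sash is slammed down (faster than 0.5 m/s) (velocity of joint sash_panel below -0.5 m/s).
It fails at once if the housing is tipped by more than 30 degrees (angle between housing's own z axis and vertical above 0.52 rad).
It fails at once if the tape roll or the glue bottle is moved by more than 20 mm (distance of any of tape_roll, glue_bottle from where it was at the start of the episode above 0.02 m).
It also fails if it takes over 58 s, if anything falls off the work surface, if the arm or the gripper's body presses on something with over 40 N, if the wrist force passes 120 N, or if a joint passes its speed limit or range.

## Robot

A 6-joint arm with a two-finger parallel gripper is mounted at the origin on a cart in front of the work surface, level with it; the furniture and walls round the work are solid. World frame = base frame: x ahead of the robot, y to its left, z up, the work surface at z = 0. Lengths are in m, angles in rad, forces in N, time in s.
With the tool pointing down it reaches from about 0.35 to 0.85 m from the base axis. Payload 8.1 kg.
Tool frame: the origin (TCP) lies midway between the tips of the shut fingers; the grasp point (between the pads) lies 19 mm behind it; z points along the fingers, y is the line along which they close (so a half turn about z gives the same grasp; the last joint's range is limited). The gripper opens to 93 mm and grips with 3 to 60 N. Pads are 15 mm wide; open, the fingers measure 128 mm over their backs; the gripper's body (75 mm by 188 mm) begins 65 mm behind the grasp point.
Start: joints at [1.101, 0.13, 1.488, -0, 1.523, -0.085], TCP at [0.225, 0.556, 0.18] pointing down, gripper open.
Joint ranges: [-2.96, 2.96], [-0.89, 2.26], [0.02, 2.5], [-1.34, 4.48], [0, 2.73], [-2.66, 2.66]. Speed limits (rad/s): [2.39, 2.39, 2.79, 3.14, 3.14, 3.14].

## Interface

Orientations are given as a rotation vector (axis times angle).
In Python, from plant import robot, cams gives the robot as it stands. The module is installed in compiled form; this text tells all that it offers.
- The arm moves only by the tool play_rows, never from a script. Its arguments are lists of equal length, an entry for each row: "slide": the shift along the tool's x, y, z scaled (see below), a list of three; "twist": the turn, a rotation vector about the tool's x, y, z scaled (see below), a list of three. A call has exactly 8 rows; each row shifts and turns the commanded pose from where the row before left it, along the tool's axes as they then stand; what a row does not reach is not made up. The controller multiplies each number of a shift by 25 cm and each number of a turn by 60 degrees. A row lasts 1/10 s, in which the tool goes at most 50 mm and 8.59 degrees, less where a joint would pass 70% of its speed; a pose out of reach is approached as far as the arm can. A call with a number of a shift or a turn outside -1 to 1 is refused whole. A call with a gripper value outside its range is refused whole. "fingers" is the closure, from -1 (fully open) to 1 (shut), set as the call begins (left out, the last holds). The fingers move at their own pace and stop on an object; "force" is the grip in N (left out, the last holds). Time passes only in rows, so rows that do not move let the fingers close, or fill a call up. It gives the time, the measured TCP pose, the force, the opening and the grip force at its end, in the units of the state.
- robot.read_state(): the state, without advancing time (a new reading comes with each control period).
- cams.read_camera(name): name is "scene" or "top"; returns (picture, depth): 480x640x3 uint8, red, green, blue; 480x640 float32, m along the optical axis (not along the pixel's ray), 0 where there is no reading.
- cams.get_calibration(name): a dict with "fx", "fy", "cx", "cy" (pixels), "world_from_camera" (4x4, takes a point from camera to world coordinates). Camera axes: x right, y down, z forward; pixel columns grow to the right and rows downward; lengths in m; the calibration is good to about 2 mm. A picture is of the moment at which its call begins. get_calibration takes no time and is no camera call.
- robot.close_job(): hands the job in; it is judged then, once.
The state is a dict: "t": time; "q": joint angles; "dq": joint speeds; "joint_torque": joint torques, N m; "tool_pos": TCP position; "orientation": TCP orientation; "force": force on the tool from outside, world axes, zero at the start; "wrist_torque": the same for the moment, N m; "opening": finger opening in m; "gripper_force": force on a finger pad.
Only numpy, scipy, OpenCV 4.12 (cv2) and the standard library are available. Lean on these libraries where they do the work, as an engineer would, in place of code of your own. Each camera call takes 0.05 s, during which the arm holds its last target. There are 200 camera calls.

## Working session

There is one attempt and no reset: what is moved stays moved. The work goes in short steps, Python scripts to look and compute and a tool call to move; the robot and the scene stay as the last step left them, time stands still between calls to the robot, and variables do not carry over. Pictures are saved under pics/ and viewed, at most 10 in all, crops included, and the job is handed in when it is done.

Besides the shell and the picture viewer there is one more tool, called as a command line: name --argument value ..., lists and objects as JSON in quotes. play_rows: Moves the arm, as the interface text tells. Shifts and turns lie within -1 to 1; 1 stands for 25 cm of shift or 60 degrees of turn. Its arguments: {"type":"object","properties":{"slide":{"type":"array"},"twist":{"type":"array"},"fingers":{"type":"number"},"force":{"type":"number"}},"required":["slide","twist"]}

```bash
mkdir -p pics
python3 - <<'E'
from plant import robot,cams
import cv2,numpy as np
s=robot.read_state();print(s)
for n in("scene","top"):
    p,d=cams.read_camera(n);c=cams.get_calibration(n)
    np.savez(f"{n}.npz",p=p,d=d,**{k:np.array(v) for k,v in c.items()})
    cv2.imwrite(f"pics/{n}1.png",p[:,:,::-1]);print(n,c)
E
```

```text
{'t': 0.0, 'q': array([ 1.10063371e+00,  1.31162082e-01,  1.48926531e+00,  4.64370267e-06,
        1.52297416e+00, -8.54001663e-02]), 'dq': array([-0.00025858,  0.00055899,  0.00086759, -0.00308905,  0.0020849 ,
        0.00103395]), 'joint_torque': array([ 1.60617150e-03, -5.59850478e+01, -4.91758668e+01,  7.69004412e-02,
        3.53146414e-02, -2.09613240e-04]), 'tool_pos': array([0.22489615, 0.55558118, 0.17869462]), 'orientation': array([-6.00566674e-01, -3.08314322e+00,  2.73006129e-03]), 'force': array([ 0.53069991, -0.52160088, -0.61010665]), 'wrist_torque': array([-0.02097847, -0.01070343,  0.01046642]), 'gripper_force': 0.0, 'opening': 0.09277240075344449}
scene {'fx': 441.625032821303, 'fy': 441.625032821303, 'cx': 313.2522407220214, 'cy': 235.89978377621546, 'world_from_camera': array([[ 0.74033752, -0.43083003,  0.51602891,  0.12676801],
       [-0.67222975, -0.47134153,  0.57091534, -0.45312128],
       [-0.00274161, -0.76956003, -0.63856859,  0.62134729],
       [ 0.        ,  0.        ,  0.        ,  1.        ]])}
top {'fx': 547.4623134377722, 'fy': 547.4623134377722, 'cx': 316.6448918105899, 'cy': 238.65188728715535, 'world_from_camera': array([[-0.00165796, -0.98462932,  0.17464925,  0.36651114],
       [-0.99986228,  0.00451621,  0.01596946,  0.01659055],
       [-0.01651276, -0.17459872, -0.9845012 ,  1.15738962],
       [ 0.        ,  0.        ,  0.        ,  1.        ]])}
```

View pics/scene1.png

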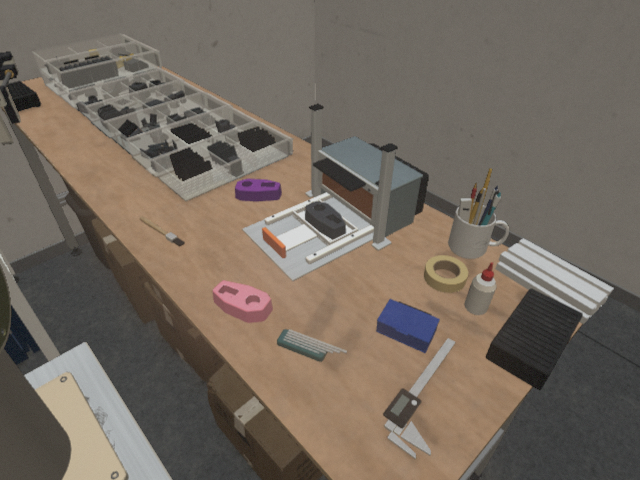

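View pics/top1.png

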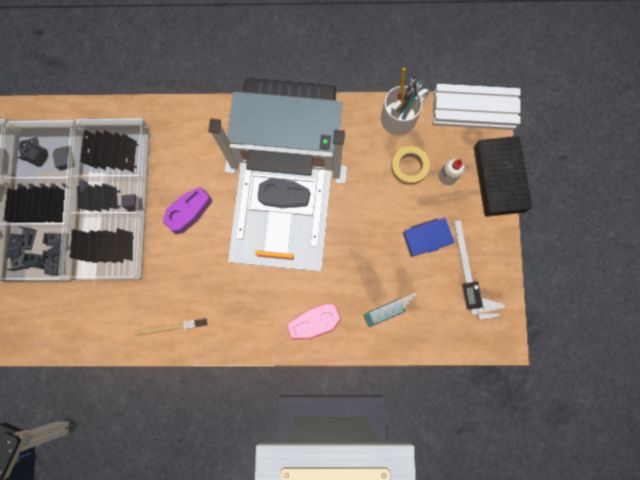

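The scene view shows the cabinet with its sash closed: ledge near (340,175), tray handle at (274,240), post tops at (316,106) and (388,149). The top view shows the handle at (275,255), ledge at (280,163) and post tops at (215,126) and (338,137). The cabinet is turned slightly.

```bash
cat > h.py <<'E'
import numpy as np,cv2
def load(n): return np.load(f"{n}.npz")
def cloud(c):
    v,u=np.mgrid[:480,:640];d=c['d']
    P=np.stack([(u-c['cx'])/c['fx']*d,(v-c['cy'])/c['fy']*d,d],-1)
    T=c['world_from_camera'];W=P@T[:3,:3].T+T[:3,3];W[d==0]=np.nan;return W
def ray(c,u,v,z):
    T=c['world_from_camera'];r=T[:3,:3]@np.array([(u-c['cx'])/c['fx'],(v-c['cy'])/c['fy'],1]);o=T[:3,3]
    return o+r*(z-o[2])/r[2]
E
python3 - <<'E'
from h import *
np.set_printoptions(precision=4,suppress=True)
for n in("scene","top"):
    c=load(n);W=cloud(c);hsv=cv2.cvtColor(c['p'],cv2.COLOR_RGB2HSV)
    roi=(W[...,0]>.35)&(W[...,0]<.95)&(W[...,1]>-.15)&(W[...,1]<.3)
    m=(hsv[...,0]>4)&(hsv[...,0]<16)&(hsv[...,1]>190)&(hsv[...,2]>150)&roi
    p=W[m];print(n,"orange",m.sum(),np.nanmin(p,0),np.nanmax(p,0),np.nanmedian(p,0))
    t=p[p[:,2]>np.nanmax(p[:,2])-.006];rc=cv2.minAreaRect((t[:,:2]*1000).astype(np.float32));print("  bar top",rc, cv2.boxPoints(rc).tolist())
    # posts
    m=(W[...,2]>.20)&(W[...,2]<.26)&roi
    k,l,st,ce=cv2.connectedComponentsWithStats(m.astype(np.uint8))
    for i in range(1,k):
        if st[i,4]>15: q=W[l==i];q=q[q[:,2]>.225];print("  post",st[i],ce[i],len(q),np.median(q,0) if len(q) else '',q.min(0) if len(q) else '',q.max(0) if len(q) else '')
    # dark ledge
    m=(c['p'].max(-1)<70)&(W[...,2]>.1)&(W[...,2]<.13)&roi
    k,l,st,ce=cv2.connectedComponentsWithStats(m.astype(np.uint8))
    for i in range(1,k):
        if st[i,4]>60:
            q=W[l==i];print("  ledge",st[i],np.median(q,0),cv2.minAreaRect((q[:,:2]*1000).astype(np.float32)))
    # roof
    m=(abs(W[...,2]-.128)<.006)&roi&(W[...,0]>.6)
    q=W[m];print("  roof",m.sum(),np.median(q,0),cv2.minAreaRect((q[:,:2]*1000).astype(np.float32)))
    m=(c['p'].max(-1)<75)&(W[...,2]>.03)&(W[...,2]<.05)&roi
    q=W[m];print("  housing",m.sum(),np.median(q,0),cv2.minAreaRect((q[:,:2]*1000).astype(np.float32)))
E
```

```text
Traceback (most recent call last):
ValueError: zero-size array to reduction operation fmin which has no identity
```

```bash
cat > m.py <<'E'
from h import *
np.set_printoptions(precision=4,suppress=True)
for n in("scene","top"):
    c=load(n);W=cloud(c);hsv=cv2.cvtColor(c['p'],cv2.COLOR_RGB2HSV)
    uv=(274,240) if n=="scene" else (275,255)
    print(n,hsv[uv[1],uv[0]],W[uv[1],uv[0]],c['d'][uv[1],uv[0]], (c['d']==0).mean())
    roi=(W[...,0]>.35)&(W[...,0]<1.05)&(W[...,1]>-.2)&(W[...,1]<.35)
    m=(hsv[...,0]>4)&(hsv[...,0]<17)&(hsv[...,1]>180)&(hsv[...,2]>120)&roi&(W[...,2]<.06)
    m=cv2.morphologyEx(m.astype(np.uint8),cv2.MORPH_OPEN,np.ones((2,2)))>0
    p=W[m];print(" orange",m.sum())
    if len(p):
        print(p.min(0),p.max(0),np.median(p,0));t=p[p[:,2]>.033];print("  bar top",len(t),cv2.minAreaRect((t[:,:2]*1000).astype(np.float32)) if len(t)>4 else '')
    m=(W[...,2]>.20)&(W[...,2]<.26)&roi
    k,l,st,ce=cv2.connectedComponentsWithStats(m.astype(np.uint8))
    for i in range(1,k):
        if st[i,4]>15:
            q=W[l==i];q=q[q[:,2]>.225]
            if len(q):print("  post",st[i],len(q),np.median(q,0),q.min(0),q.max(0))
    m=(c['p'].max(-1)<80)&(W[...,2]>.1)&(W[...,2]<.13)&roi
    k,l,st,ce=cv2.connectedComponentsWithStats(m.astype(np.uint8))
    for i in range(1,k):
        if st[i,4]>60:
            q=W[l==i];print("  ledge",st[i],np.median(q,0),cv2.minAreaRect((q[:,:2]*1000).astype(np.float32)))
    for nm,m in (("roof",(abs(W[...,2]-.128)<.006)&roi&(W[...,0]>.6)),("housing",(c['p'].max(-1)<80)&(W[...,2]>.03)&(W[...,2]<.05)&roi)):
        q=W[m]
        if len(q)>5:print(nm,m.sum(),np.median(q,0),cv2.minAreaRect((q[:,:2]*1000).astype(np.float32)))
E
python3 m.py
```

```text
scene [  9 154 182] [0.5305 0.1135 0.0374] 0.9046856 0.0041015625
 orange 0
  post [309 103  15  20 201] 81 [0.7361 0.2098 0.2313] [0.7247 0.2026 0.2251] [0.7515 0.2254 0.2342]
  post [381 143  17  22 273] 112 [ 0.7137 -0.0112  0.2319] [ 0.7029 -0.0195  0.225 ] [0.731  0.0028 0.2338]
  ledge [395 156  34  40 267] [ 0.8261 -0.0096  0.1077] ((839.4857177734375, 14.21734619140625), (161.86337280273438, 72.4468002319336), 39.917179107666016)
  ledge [313 164  53  27 106] [0.6856 0.0757 0.1277] ((704.3942260742188, 102.72660827636719), (126.51011657714844, 46.24915313720703), 84.4427719116211)
  ledge [487 199   7  16  72] [ 0.8537 -0.1651  0.1116] ((857.2413940429688, -162.6060028076172), (28.104814529418945, 6.432366847991943), 34.82670974731445)
roof 3414 [0.7624 0.0942 0.13  ] ((769.3694458007812, 22.2197265625), (183.020263671875, 403.10150146484375), 2.590008020401001)
housing 793 [0.6656 0.0922 0.0406] ((666.01318359375, 7.5046234130859375), (335.0117492675781, 257.3639221191406), 34.12379455566406)
top [ 16 186 246] [0.5317 0.1213 0.0343] 1.1361545 0.004055989583333333
 orange 0
  post [208 118  15  20 219] 159 [0.737  0.2149 0.2306] [0.7252 0.2042 0.2256] [0.753  0.2259 0.235 ]
  post [333 130  12  19 191] 157 [ 0.7156 -0.0067  0.2308] [ 0.7016 -0.0175  0.2257] [0.7282 0.0023 0.2348]
  ledge [ 244   78   92   22 1037] [0.8693 0.0901 0.1048] ((868.6502685546875, 89.74080657958984), (188.73382568359375, 33.29661560058594), 84.93597412109375)
roof 7500 [0.7714 0.1    0.1284] ((767.6754150390625, 23.60760498046875), (183.07562255859375, 403.61407470703125), 2.962657928466797)
housing 19 [ 0.8501 -0.1512  0.0394] ((852.5394287109375, -151.5451202392578), (7.2765398025512695, 10.578977584838867), 39.815799713134766)
```

```bash
cat > g.py <<'E'
# usage: g.py x y z tilt  (cabinet frame mm, deg): remaining turn and then shift, in tool axes and move units
import sys,numpy as np
from scipy.spatial.transform import Rotation as R
from plant import robot
np.set_printoptions(precision=4,suppress=True)
O=np.array([.7308,.1026,0]);yaw=-5.75
C=R.from_euler('z',yaw,degrees=True)
s=robot.read_state();cur=R.from_rotvec(s['orientation'])
print("t",s['t'],"cab",C.inv().apply(s['tool_pos']-O)*1e3,"F",C.inv().apply(s['force']),"q",s['q'])
zt=cur.apply([0,0,1]);zc=C.inv().apply(zt);print("tilt",np.degrees(np.arctan2(zc[0],-zc[2])))
if len(sys.argv)>4:
    x,y,z,b=map(float,sys.argv[1:5]);b=np.radians(b)
    M=np.array([[-np.cos(b),0,np.sin(b)],[0,1,0],[-np.sin(b),0,-np.cos(b)]])
    T=C*R.from_matrix(M)
    print("turn",(cur.inv()*T).as_rotvec()/np.radians(60))
    d=O+C.apply([x/1e3,y/1e3,z/1e3])-s['tool_pos']
    print("shift after turn",T.inv().apply(d)/.25,"shift in present axes",cur.inv().apply(d)/.25)
E
python3 - <<'E'
from h import *
np.set_printoptions(precision=4,suppress=True)
O=np.array([.7308,.1026,0]);a=np.radians(-5.75);Rm=np.array([[np.cos(a),-np.sin(a),0],[np.sin(a),np.cos(a),0],[0,0,1]])
for n in("scene","top"):
    c=load(n);W=cloud(c);hsv=cv2.cvtColor(c['p'],cv2.COLOR_RGB2HSV)
    Q=(W-O)@Rm
    near=(Q[...,0]>-.3)&(Q[...,0]<0)&(abs(Q[...,1])<.12)
    m=(hsv[...,0]<18)&(hsv[...,1]>140)&near&(Q[...,2]>.012)&(Q[...,2]<.05)&(Q[...,0]<-.15)
    q=Q[m];t=q[q[:,2]>.03];print(n,m.sum(),"bar top",t.min(0),t.max(0),np.median(t,0))
    m=(c['p'].max(-1)<100)&near&(Q[...,2]>.1)&(Q[...,2]<.13)&(Q[...,0]<-.012)
    q=Q[m];print("ledge",m.sum(),np.percentile(q,[2,50,98],0) if len(q) else '')
    m=(c['p'].max(-1)<100)&near&(Q[...,2]>.03)&(Q[...,2]<.05)&(Q[...,0]<-.03)
    q=Q[m];print("housing",m.sum(),np.percentile(q,[2,50,98],0) if len(q) else '')
E
python3 g.py -130 0 180 40
```

```text
scene 103 bar top [-0.2022 -0.0409  0.0316] [-0.1943  0.0357  0.0415] [-0.1988 -0.0045  0.0384]
ledge 101 [[-0.0492 -0.0658  0.1246]
 [-0.047  -0.0249  0.128 ]
 [-0.0138  0.0593  0.1299]]
housing 682 [[-0.0903 -0.0581  0.0306]
 [-0.0712 -0.0089  0.0407]
 [-0.0417  0.0411  0.0434]]
top 92 bar top [-0.2032 -0.0369  0.0301] [-0.1946  0.0385  0.0427] [-0.2012  0.0035  0.0363]
ledge 458 [[-0.0481 -0.0612  0.1257]
 [-0.0309  0.0017  0.1288]
 [-0.0128  0.063   0.13  ]]
housing 120 [[-0.092  -0.0564  0.0302]
 [-0.0835 -0.011   0.0351]
 [-0.0489  0.0383  0.0421]]
t 0.1 cab [-548.7094  400.0567  178.8031] F [ 0.2972 -0.1601  0.4018] q [ 1.1006  0.1311  1.4891 -0.      1.523  -0.0854]
tilt -0.033532704171252925
turn [-0.0963 -0.6624 -0.2599]
shift after turn [-1.2861 -1.6002  1.0729] shift in present axes [-2.0566 -1.066  -0.0033]
```

Run:
```python
from h import *
np.set_printoptions(precision=4,suppress=True)
O=np.array([.7308,.1026,0]);a=np.radians(-5.75);Rm=np.array([[np.cos(a),-np.sin(a),0],[np.sin(a),np.cos(a),0],[0,0,1]])
for n in("scene","top"):
    c=load(n);Q=(cloud(c)-O)@Rm
    m=(c['p'].max(-1)<100)&(Q[...,2]>.09)&(Q[...,2]<.2)&(Q[...,0]<-.012)&(Q[...,0]>-.06)&(abs(Q[...,1])<.07)
    q=Q[m];print(n,m.sum(),np.percentile(q,[2,25,50,75,98],0))
```

```text
scene 688 [[-0.0488 -0.0643  0.1259]
 [-0.0437 -0.0401  0.1309]
 [-0.0331 -0.0084  0.1318]
 [-0.0229  0.0261  0.1325]
 [-0.0127  0.0603  0.1336]]
top 1170 [[-0.0481 -0.0606  0.1264]
 [-0.0397 -0.0309  0.1292]
 [-0.0304  0.001   0.1305]
 [-0.021   0.0325  0.1317]
 [-0.0129  0.0619  0.1343]]
```

play_rows --slide '[[-0.17,-0.09,0],[-0.17,-0.09,0],[-0.17,-0.09,0],[-0.17,-0.09,0],[-0.17,-0.09,0],[-0.17,-0.09,0],[-0.17,-0.09,0],[-0.17,-0.09,0]]' --twist '[[0,0,0],[0,0,0],[0,0,0],[0,0,0],[0,0,0],[0,0,0],[0,0,0],[0,0,0]]' --fingers 1 --force 20

```text
t: 0.9
tool_pos: [0.4735, 0.2599, 0.1795]
orientation: [-0.6, -3.083, 0.0]
force: [1.2, 0.6, -1.1]
opening: 0.0337
gripper_force: 0.0
```

```bash
python3 g.py -150 0 170 40
```

```text
t 0.9 cab [-271.7758  130.7335  179.4531] F [ 1.1794  0.7143 -1.1436] q [ 0.407  -0.0311  1.6556  0.0001  1.5174 -0.7791]
tilt -0.01863965845346375
turn [-0.0949 -0.6624 -0.2603]
shift after turn [-0.3488 -0.5229  0.3421] shift in present axes [-0.6142 -0.3653  0.0377]
```

play_rows --slide '[[-0.076,-0.046,0.005],[-0.073,-0.048,0.01],[-0.07,-0.051,0.016],[-0.065,-0.053,0.021],[-0.06,-0.056,0.027],[-0.055,-0.058,0.032],[-0.05,-0.061,0.037],[-0.046,-0.064,0.041]]' --twist '[[-0.012,-0.083,-0.0325],[-0.012,-0.083,-0.0325],[-0.012,-0.083,-0.0325],[-0.012,-0.083,-0.0325],[-0.012,-0.083,-0.0325],[-0.012,-0.083,-0.0325],[-0.012,-0.083,-0.0325],[-0.012,-0.083,-0.0325]]'

```text
t: 1.7
tool_pos: [0.576, 0.1206, 0.1678]
orientation: [0.12, 2.435, -0.044]
force: [0.0, -0.7, -0.4]
opening: 0.0008
gripper_force: 0.0
```

```bash
python3 g.py -50 0 80 40
```

```text
t 1.7 cab [-155.7851    2.3906  167.7757] F [ 0.0977 -0.6962 -0.4173] q [ 0.2946 -0.5757  2.2944 -0.3559  0.7903 -1.0088]
tilt 40.31991629008828
turn [0.0015 0.0053 0.0014]
shift after turn [-0.0985 -0.0096  0.5409] shift in present axes [-0.0954 -0.0105  0.5415]
```

play_rows --slide '[[-0.0165,-0.0012,0.0715],[-0.0165,-0.0012,0.0715],[-0.0165,-0.0012,0.0715],[-0.0165,-0.0012,0.0715],[-0.0165,-0.0012,0.0715],[-0.0165,-0.0012,0.0715],[-0.0165,-0.0012,0.0715],[-0.0165,-0.0012,0.0715]]' --twist '[[0,0,0],[0,0,0],[0,0,0],[0,0,0],[0,0,0],[0,0,0],[0,0,0],[0,0,0]]'

```text
t: 2.5
tool_pos: [0.6926, 0.1066, 0.0786]
orientation: [0.123, 2.44, -0.044]
force: [0.4, 0.7, 0.0]
opening: 0.0006
gripper_force: 0.0
```

```bash
python3 g.py -38 0 115 40
python3 - <<'E'
from plant import cams
import cv2
p,d=cams.read_camera("scene");cv2.imwrite("pics/s2.png",cv2.resize(p[60:300,180:500,::-1],(800,600)))
E
```

```text
t 2.5 cab [-38.4476   0.1072  78.568 ] F [0.2846 0.7009 0.0115] q [ 0.1881 -0.0894  2.0941 -0.3976  0.4912 -0.9922]
tilt 40.06733651175601
turn [ 0.0005  0.0011 -0.0007]
shift after turn [-0.095  -0.0004 -0.1105] shift in present axes [-0.0952 -0.0003 -0.1104]
```

View pics/s2.png

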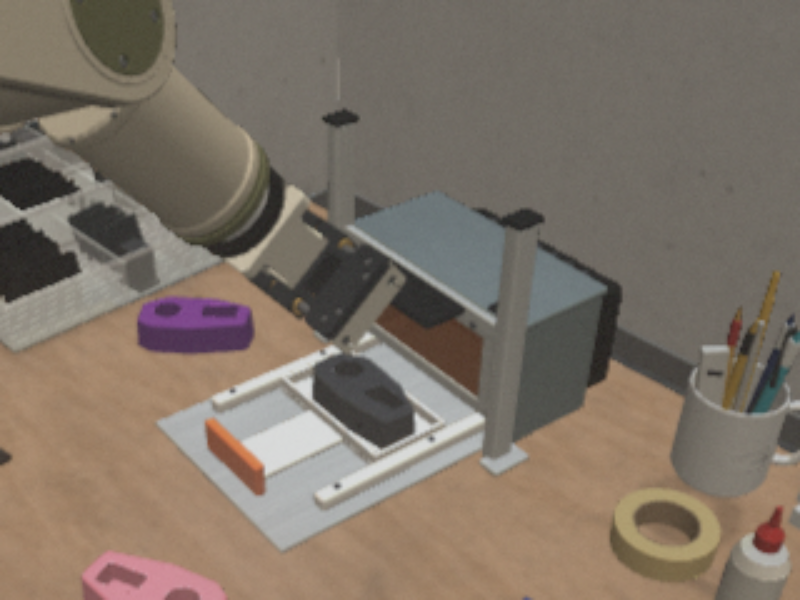

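The gripper stands in front of the ledge with its fingertips below it. The tray and housing are undisturbed. Now I lift.

play_rows --slide '[[-0.013,0,-0.0153],[-0.013,0,-0.0153],[-0.013,0,-0.0153],[-0.013,0,-0.0153],[-0.013,0,-0.0153],[-0.013,0,-0.0153],[-0.013,0,-0.0153],[-0.013,0,-0.0153]]' --twist '[[0,0,0],[0,0,0],[0,0,0],[0,0,0],[0,0,0],[0,0,0],[0,0,0],[0,0,0]]'

```text
t: 3.35
tool_pos: [0.6926, 0.1067, 0.1204]
orientation: [0.123, 2.439, -0.043]
force: [0.2, 0.2, 0.2]
opening: 0.0007
gripper_force: 0.0
```

```bash
python3 g.py -38 0 180 40
python3 - <<'E'
from plant import cams
import cv2
p,d=cams.read_camera("scene");cv2.imwrite("pics/s3.png",cv2.resize(p[90:210,250:410,::-1],(800,600)))
E
```

```text
t 3.35 cab [-38.4366   0.2836 120.44  ] F [0.1663 0.2154 0.228 ] q [ 0.1885 -0.1566  2.07   -0.3426  0.5754 -1.0559]
tilt 40.13035621149833
turn [ 0.0007  0.0022 -0.0007]
shift after turn [-0.1545 -0.0011 -0.1814] shift in present axes [-0.1549 -0.0009 -0.181 ]
```

View pics/s3.png

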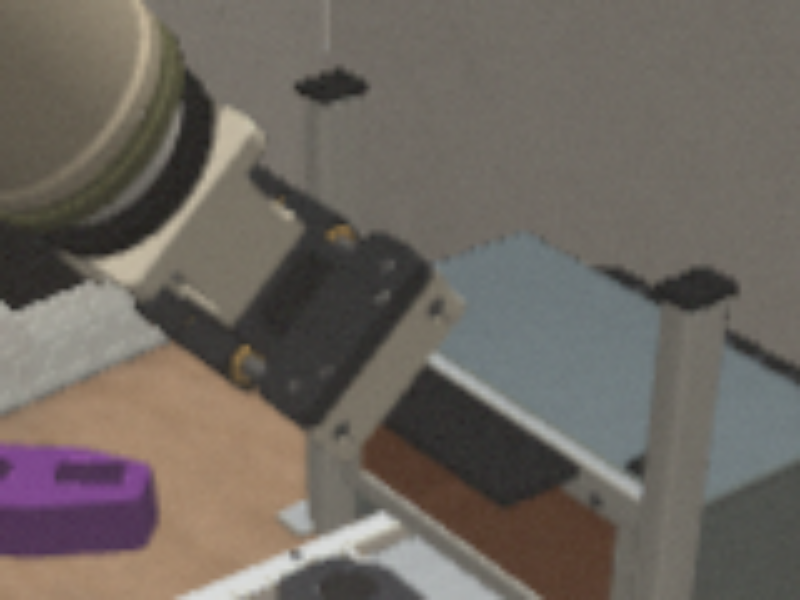

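```bash
cat > look.py <<'E'
import sys
from h import *
from plant import cams,robot
np.set_printoptions(precision=1,suppress=True)
O=np.array([.7308,.1026,0]);a=np.radians(-5.75);Rm=np.array([[np.cos(a),-np.sin(a),0],[np.sin(a),np.cos(a),0],[0,0,1]])
tp=robot.read_state()['tool_pos']
for n in("scene","top"):
    p,d=cams.read_camera(n);c=dict(cams.get_calibration(n),p=p,d=d)
    T=c['world_from_camera'];q=np.linalg.inv(T)@np.r_[tp,1];print(n,"TCP pix",c['fx']*q[0]/q[2]+c['cx'],c['fy']*q[1]/q[2]+c['cy'],"depth",q[2])
    Q=(cloud(c)-O)@Rm*1e3;np.savez(f"{n}2.npz",p=p,d=d,Q=Q)
    m=(p.max(-1)<80)&(Q[...,2]>90)&(Q[...,2]<220)&(Q[...,0]<-12)&(Q[...,0]>-52)&(abs(Q[...,1])<70)
    # ledge seen right of the tool
    for nm,k in (("right",Q[...,1]<-25),("left",Q[...,1]>25),("mid",abs(Q[...,1])<25)):
        r=Q[m&k]
        if len(r)>10:print(nm,len(r),np.percentile(r,[5,50,95],0).tolist())
E
python3 look.py
```

```text
scene TCP pix 334.25295050521777 177.35220832474516 depth 0.9310872826958551
right 258 [[-47.66792313017264, -64.14502253868447, 126.58025882936637], [-32.05292320642802, -48.4358923547035, 131.66680167856407], [-13.522131448360318, -27.33642793534429, 133.47108099015733]]
mid 231 [[-48.287328344309245, -22.528687300113134, 128.26333867855416], [-31.554061307515674, -2.1926736541137903, 132.0632788109018], [-14.599868889352443, 19.51941347197353, 133.4972445605477]]
top TCP pix 279.22063872277283 167.35264898926698 depth 1.0781788214469936
```

Run:
```python
import numpy as np,cv2
a=np.load("top2.npz");s=np.load("scene2.npz")
A=cv2.resize(a['p'][110:230,220:340,::-1],(400,400),interpolation=2);B=cv2.resize(s['p'][130:210,290:370,::-1],(400,400),interpolation=2)
cv2.imwrite("pics/c4.png",np.hstack([A,B]))
np.set_printoptions(precision=0,suppress=True)
Q=s['Q']
for v in range(160,190,3): print(v,[tuple(Q[v,u].astype(int)) for u in range(316,350,4)])
```

```text
160 [(np.int64(-151), np.int64(-87), np.int64(243)), (np.int64(-145), np.int64(-91), np.int64(242)), (np.int64(-138), np.int64(-92), np.int64(240)), (np.int64(-123), np.int64(-84), np.int64(232)), (np.int64(-114), np.int64(-84), np.int64(229)), (np.int64(-1), np.int64(40), np.int64(132)), (np.int64(10), np.int64(40), np.int64(128)), (np.int64(15), np.int64(32), np.int64(130)), (np.int64(22), np.int64(28), np.int64(129))]
163 [(np.int64(-155), np.int64(-91), np.int64(240)), (np.int64(-147), np.int64(-92), np.int64(238)), (np.int64(-136), np.int64(-90), np.int64(233)), (np.int64(-124), np.int64(-85), np.int64(226)), (np.int64(-114), np.int64(-84), np.int64(222)), (np.int64(-10), np.int64(29), np.int64(133)), (np.int64(-3), np.int64(24), np.int64(133)), (np.int64(8), np.int64(24), np.int64(128)), (np.int64(14), np.int64(18), np.int64(129))]
166 [(np.int64(-156), np.int64(-93), np.int64(236)), (np.int64(-146), np.int64(-91), np.int64(231)), (np.int64(-133), np.int64(-85), np.int64(223)), (np.int64(-123), np.int64(-84), np.int64(219)), (np.int64(-25), np.int64(24), np.int64(133)), (np.int
[... 2394 characters left out ...]
p.int64(78), np.int64(51)), (np.int64(0), np.int64(67), np.int64(55)), (np.int64(-2), np.int64(50), np.int64(65)), (np.int64(-4), np.int64(33), np.int64(74)), (np.int64(-3), np.int64(21), np.int64(80)), (np.int64(-47), np.int64(-42), np.int64(131)), (np.int64(-42), np.int64(-49), np.int64(132))]
187 [(np.int64(-8), np.int64(104), np.int64(30)), (np.int64(4), np.int64(105), np.int64(25)), (np.int64(-5), np.int64(75), np.int64(45)), (np.int64(-4), np.int64(62), np.int64(51)), (np.int64(-2), np.int64(49), np.int64(57)), (np.int64(-4), np.int64(33), np.int64(66)), (np.int64(-5), np.int64(18), np.int64(74)), (np.int64(-3), np.int64(7), np.int64(80)), (np.int64(-47), np.int64(-54), np.int64(130))]
```

View pics/c4.png

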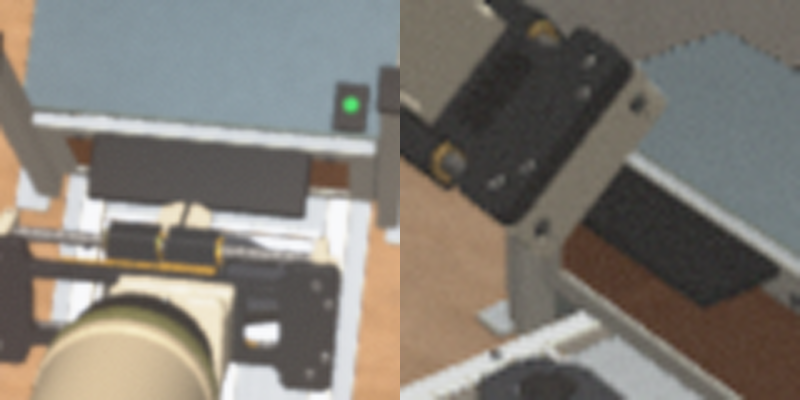

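The fingertips pass beneath the ledge edge: the cream fingers vanish under it at about (185,215) in the left crop. The sash hasn't moved yet. I keep lifting slowly.

play_rows --slide '[[-0.0065,0,-0.0077],[-0.0065,0,-0.0077],[-0.0065,0,-0.0077],[-0.0065,0,-0.0077],[-0.0065,0,-0.0077],[-0.0065,0,-0.0077],[0,0,0],[0,0,0]]' --twist '[[0,0,0],[0,0,0],[0,0,0],[0,0,0],[0,0,0],[0,0,0],[0,0,0],[0,0,0]]'

```text
t: 4.3
tool_pos: [0.6926, 0.1067, 0.1351]
orientation: [0.123, 2.439, -0.044]
force: [0.0, 0.3, 0.5]
opening: 0.0006
gripper_force: 0.0
```

```bash
python3 g.py -38 0 180 40; python3 look.py
```

```text
t 4.3 cab [-38.3811   0.2374 135.1157] F [-0.0231  0.3281  0.5102] q [ 0.1884 -0.177   2.0587 -0.3271  0.6052 -1.0746]
tilt 40.13022098775819
turn [ 0.0007  0.0022 -0.0007]
shift after turn [-0.1166 -0.0009 -0.1366] shift in present axes [-0.1169 -0.0008 -0.1363]
scene TCP pix 334.30155815104695 171.97775353209417 depth 0.9220963396600877
right 251 [[-47.64457514572351, -63.957749071818085, 126.13225240701476], [-32.82883717832814, -47.90160745604478, 131.74879758176445], [-14.332198907721686, -27.520934650098226, 133.40343608840632]]
left 40 [[-43.18833388291215, 25.41262282053463, 129.89802443108854], [-22.031705377646027, 31.535315284721506, 131.96740815669713], [-12.577230553147693, 40.62930608901447, 133.6216641069735]]
mid 256 [[-47.87399276978956, -22.365089224899855, 127.73987346657503], [-33.23789966056758, -0.3631864101448351, 131.88471461752766], [-13.712748811702514, 22.626516938106185, 133.27802994118682]]
top TCP pix 278.733396877147 165.53323469329652 depth 1.0648260000236611
```

Run:
```python
import numpy as np,cv2
a=np.load("top2.npz");s=np.load("scene2.npz")
print(s['p'].shape)
A=cv2.resize(a['p'][130:190,250:310,::-1],(400,400),interpolation=2);B=cv2.resize(s['p'][145:205,300:360,::-1],(400,400),interpolation=2)
cv2.imwrite("pics/c5.png",np.hstack([A,B]))
Q=a['Q']
for u in (268,272,276,280,284):
    print(u,[(v,)+tuple(int(round(float(k))) for k in Q[v,u]) for v in range(158,190,2)])
```

```text
(480, 640, 3)
268 [(158, -23, 24, 129), (160, -27, 23, 129), (162, -32, 23, 130), (164, -36, 22, 130), (166, -39, 22, 127), (168, -43, 21, 129), (170, -63, 14, 181), (172, -68, 13, 186), (174, -73, 11, 191), (176, -79, 10, 198), (178, -84, 9, 202), (180, -106, -1, 269), (182, -109, -1, 266), (184, -112, 0, 262), (186, -115, -1, 263), (188, -120, -2, 268)]
272 [(158, -23, 16, 130), (160, -27, 15, 131), (162, -30, 15, 128), (164, -35, 14, 130), (166, -39, 14, 130), (168, -43, 13, 129), (170, -60, 7, 174), (172, -67, 5, 184), (174, -73, 4, 190), (176, -97, -5, 260), (178, -102, -7, 267), (180, -106, -7, 270), (182, -109, -7, 267), (184, -112, -8, 265), (186, -115, -8, 262), (188, -119, -9, 267)]
276 [(158, -22, 8, 130), (160, -25, 8, 127), (162, -30, 7, 129), (164, -35, 6, 132), (166, -38, 6, 129), (168, -43, 5, 132), (170, -60, 0, 175), (172, -66, -2, 182), (174, -71, -3, 188), (176, -94, -11, 254), (178, -100, -13, 264), (180, -106, -14, 271), (182, -109, -14, 268), (184, -111, -14, 263), (186, -114, -15, 264), (188, -118, -15, 264)]
280 [(158, -21, 0, 130), (160, -26, -1, 132), (162, -29, -1, 130), (164, -34, -1, 131), (166, -37, -2, 129), (168, -41, -2, 129), (170, -59, -8, 173), (172, -66, -9, 184), (174, -71, -10, 188), (176, -93, -18, 253), (178, -99, -20, 262), (180, -105, -21, 270), (182, -108, -21, 270), (184, -111, -21, 269), (186, -113, -21, 263), (188, -117, -22, 264)]
284 [(158, -21, -8, 131), (160, -24, -8, 129), (162, -29, -9, 131), (164, -33, -9, 129), (166, -37, -10, 131), (168, -42, -10, 133), (170, -45, -10, 130), (172, -48, -11, 129), (174, -17, 2, 9), (176, -93, -25, 256), (178, -98, -26, 259), (180, -104, -27, 267), (182, -106, -27, 265), (184, -109, -28, 263), (186, -112, -28, 259), (188, -114, -28, 256)]
```

View pics/c5.png

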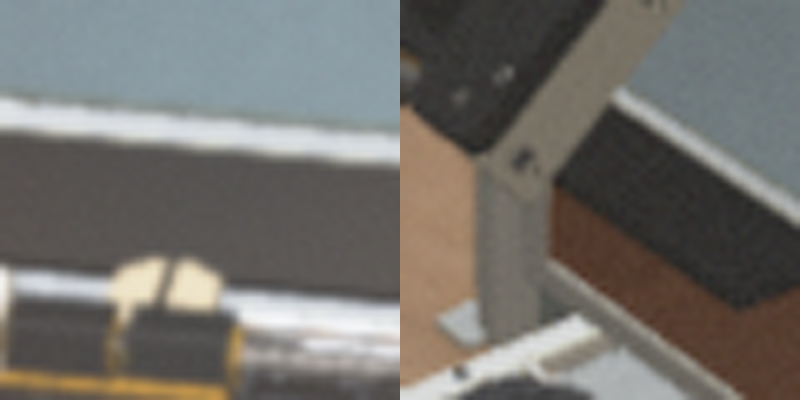

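The fingers end well short of the reported TCP: their visible tips are near cabinet (-60,0,173) mm, about 40 mm back along the tool axis. I back off into the open to measure the true tip position.

play_rows --slide '[[0.046,0,-0.0386],[0.046,0,-0.0386],[0.046,0,-0.0386],[0.046,0,-0.0386],[0.046,0,-0.0386],[0.046,0,-0.0386],[0,0,0],[0,0,0]]' --twist '[[0,0,0],[0,0,0],[0,0,0],[0,0,0],[0,0,0],[0,0,0],[0,0,0],[0,0,0]]'

```text
t: 5.2
tool_pos: [0.6034, 0.1159, 0.1352]
orientation: [0.122, 2.438, -0.043]
force: [-0.4, 0.4, -0.5]
opening: 0.0007
gripper_force: 0.0
```

```bash
python3 g.py; python3 look.py
python3 - <<'E'
import numpy as np,cv2
from plant import robot
from scipy.spatial.transform import Rotation as R
s=robot.read_state();C=R.from_euler('z',-5.75,degrees=True);O=np.array([.7308,.1026,0])
T=R.from_rotvec(s['orientation'])
np.set_printoptions(precision=0,suppress=True)
for n in("top","scene"):
    a=np.load(n+"2.npz");Q=a['Q'];W=C.apply((Q/1e3).reshape(-1,3))+O
    L=T.inv().apply(W-s['tool_pos']).reshape(Q.shape)*1e3
    m=(abs(L[...,0])<60)&(abs(L[...,1])<100)&(L[...,2]>-160)&(L[...,2]<60)&(Q[...,2]>60)&(Q[...,0]<-55)
    for lo in range(-160,60,10):
        k=m&(L[...,2]>lo)&(L[...,2]<=lo+10);q=L[k]
        if len(q)>3:print(n,lo,len(q),q.min(0),q.max(0),np.median(q,0))
a=np.load("top2.npz");s=np.load("scene2.npz")
A=cv2.resize(a['p'][140:240,230:330,::-1],(400,400),interpolation=2);B=cv2.resize(s['p'][130:230,260:360,::-1],(400,400),interpolation=2)
cv2.imwrite("pics/c6.png",np.hstack([A,B]))
E
```

```text
t 5.2 cab [-128.1218    0.4815  135.233 ] F [-0.4809  0.3915 -0.482 ] q [ 0.2598 -0.4459  2.2689 -0.3666  0.6829 -1.0007]
tilt 40.17528878618846
scene TCP pix 299.04798964952596 186.06008911057316 depth 0.8812300083987124
right 251 [[-48.08675365426902, -63.96760539025897, 126.98361785470955], [-33.05589517266853, -48.52049641724896, 131.67836003869888], [-14.541133764380508, -28.37768681615433, 133.25740936164584]]
left 176 [[-47.917903851907745, 26.86354157320242, 127.71427989437234], [-33.26950522540821, 43.600832932778076, 131.878822572716], [-13.291400279209912, 60.42340037045334, 133.64038894133154]]
mid 255 [[-48.01870652863265, -22.726737251057276, 127.41597361345293], [-34.00945171946827, -1.1972161042982032, 131.89004073409194], [-13.901642053038001, 22.35579406382394, 133.39584142377643]]
top TCP pix 273.4302819308006 210.31873807408078 depth 1.0492679559669957
top -160 281 [ -37.  -93. -160.] [  17.   94. -150.] [ -23.    5. -156.]
top -150 528 [ -39.  -89. -150.] [  26.   91. -140.] [ -29.    3. -145.]
top -140 338 [ -39.  -85. -140.] [  27.   86. -130.] [ -31.    4. -138.]
top -130 38 [ -37.  -85. -130.] [  -6.   86. -124.] [ -35.   -2. -127.]
top -90 10 [-12.  -7. -87.] [ -8.  16. -80.] [-10.   8. -82.]
top -80 47 [-12. -15. -80.] [ -7.  17. -70.] [ -9.   0. -76.]
top -70 49 [-12. -14. -70.] [ -7.  16. -60.] [ -9.   2. -64.]
top -60 44 [-12. -14. -59.] [ -7.  16. -50.] [ -9.   3. -54.]
top -50 34 [-12. -13. -50.] [ -1.  13. -40.] [ -9.   2. -45.]
scene -160 209 [ -37.  -95. -160.] [  33.  -43. -150.] [  -3.  -92. -156.]
scene -150 447 [ -38.  -93. -150.] [  34.   42. -140.] [   0.  -15. -147.]
scene -140 252 [ -38.  -88. -140.] [  33.   45. -130.] [  -2.  -85. -136.]
scene -130 108 [ -36.  -88. -130.] [  33.  -81. -122.] [  -3.  -85. -127.]
scene -60 11 [-10. -15. -54.] [  7. -11. -51.] [ -3. -14. -52.]
scene -50 9 [-11. -13. -49.] [  7. -11. -46.] [ -3. -12. -48.]
```

View pics/c6.png

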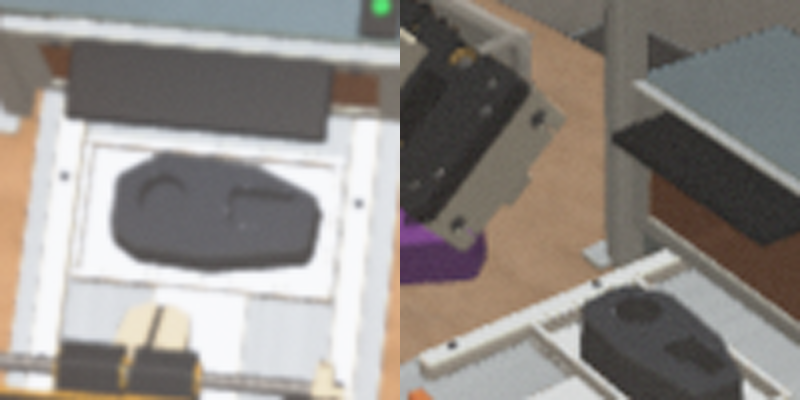

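The picture shows the cream fingertips at (155,305) in the left crop, hovering short of the pan. In both cameras, tool-frame depth puts the true tips 42 mm behind the reported TCP, with no sideways offset. I'll work with the true tip from here.

```bash
sed -i 's/^zt=cur.apply(\[0,0,1\])/s["tool_pos"]=s["tool_pos"]-.042*cur.apply([0,0,1]);print("tip cab",C.inv().apply(s["tool_pos"]-O)*1e3)\nzt=cur.apply([0,0,1])/' g.py
sed -i 's/^    d=O+C/    d=-.042*(T.apply([0,0,1])-cur.apply([0,0,1]))*0+O+C/' g.py
python3 g.py -38 0 83 40
```

```text
t 5.3 cab [-127.8408    0.2876  135.2035] F [-0.4545 -0.0417  0.3524] q [ 0.2594 -0.4447  2.268  -0.3666  0.6831 -1.0006]
tip cab [-154.9255    0.2529  167.3036]
tilt 40.15630966200315
turn [ 0.0008  0.0026 -0.0008]
shift after turn [-0.1415 -0.001   0.559 ] shift in present axes [-0.14   -0.0014  0.5593]
```

play_rows --slide '[[-0.0175,0,0.07],[-0.0175,0,0.07],[-0.0175,0,0.07],[-0.0175,0,0.07],[-0.0175,0,0.07],[-0.0175,0,0.07],[-0.0175,0,0.07],[-0.0175,0,0.07]]' --twist '[[0,0,0],[0,0,0],[0,0,0],[0,0,0],[0,0,0],[0,0,0],[0,0,0],[0,0,0]]'

```text
t: 6.1
tool_pos: [0.7205, 0.1037, 0.0494]
orientation: [0.123, 2.439, -0.044]
force: [0.5, 0.5, 0.0]
opening: 0.0005
gripper_force: 0.0
```

play_rows --slide '[[-0.0065,0,-0.0077],[-0.0065,0,-0.0077],[-0.0065,0,-0.0077],[-0.0065,0,-0.0077],[-0.0065,0,-0.0077],[-0.0065,0,-0.0077],[-0.0065,0,-0.0077],[0,0,0]]' --twist '[[0,0,0],[0,0,0],[0,0,0],[0,0,0],[0,0,0],[0,0,0],[0,0,0],[0,0,0]]'

```text
t: 6.9
tool_pos: [0.7177, 0.1039, 0.0662]
orientation: [0.123, 2.442, -0.044]
force: [-7.2, -0.1, -3.5]
opening: 0.0007
gripper_force: 4.1
```

```bash
python3 g.py -38 0 180 40; python3 look.py
```

```text
t 6.9 cab [-13.16    -0.0278  66.218 ] F [-7.1065 -0.8526 -3.4825] q [ 0.1725 -0.0013  2.0339 -0.3985  0.4622 -0.9986]
tip cab [-40.1209  -0.0253  98.4221]
tilt 39.93558996199699
turn [-0.0001 -0.0011 -0.0004]
shift after turn [-0.2162  0.0001 -0.2445] shift in present axes [-0.216   0.0002 -0.2448]
scene TCP pix 342.42786810572966 195.2674329707358 depth 0.9774346539341003
right 187 [[-47.720368837611616, -64.76629945051957, 128.11220807102967], [-29.440605455442256, -53.015678519773246, 132.9157688556374], [-13.89648143945761, -34.66020552212282, 134.50425043358496]]
top TCP pix 283.0109103517048 164.0755869915113 depth 1.1369894218494172
left 16 [[-49.42527644435412, 26.22485017734738, 125.25967439985375], [-48.56855306723352, 32.66852489454257, 129.54579764643768], [-46.57785552605011, 38.97626650100001, 130.76721083112676]]
mid 44 [[-49.97158544992186, -20.764685126851035, 126.77643571690348], [-48.74173565500163, -0.06836862849685466, 130.13288476605712], [-47.06538223280225, 22.65577019157702, 133.2657182018337]]
```

Contact is confirmed at the predicted place, with about −7 N in x and −3.5 N in z. I lift on.

play_rows --slide '[[-0.013,0,-0.0153],[-0.013,0,-0.0153],[-0.013,0,-0.0153],[-0.013,0,-0.0153],[-0.013,0,-0.0153],[0,0,0],[0,0,0],[0,0,0]]' --twist '[[0,0,0],[0,0,0],[0,0,0],[0,0,0],[0,0,0],[0,0,0],[0,0,0],[0,0,0]]'

```text
t: 7.8
tool_pos: [0.7177, 0.1038, 0.0916]
orientation: [0.123, 2.442, -0.045]
force: [-15.3, 0.4, -0.9]
opening: 0.0004
gripper_force: 6.1
```

```bash
python3 g.py -38 0 180 40; python3 look.py
```

```text
t 7.8 cab [-13.141   -0.1056  91.5852] F [-15.2732  -1.161   -0.9159] q [ 0.1725 -0.0434  2.0218 -0.3607  0.513  -1.0413]
tip cab [-40.0918  -0.0933 123.7978]
tilt 39.91767473880117
turn [-0.0003 -0.0014 -0.0005]
shift after turn [-0.1509  0.0004 -0.1668] shift in present axes [-0.1507  0.0004 -0.1671]
scene TCP pix 342.91709298252306 185.62669940072396 depth 0.9611964221081701
right 200 [[-47.66913700979742, -64.14424986897957, 152.96943249742887], [-30.828019234484522, -52.9600517602036, 158.04969298349113], [-14.142065321821132, -32.696243673720794, 159.61702195753557]]
top TCP pix 282.0883764695842 160.21467983021324 depth 1.1120160449086711
left 12 [[-49.58482783893755, 26.55736629593306, 153.08407212784087], [-48.484362165375174, 35.26610866983665, 155.70112738665608], [-46.91569747840707, 42.22310878071847, 158.41189134407395]]
mid 36 [[-49.55225059007593, -20.259453333692345, 151.50949325845886], [-48.699909299315394, 0.013664932469817148, 155.19610146677832], [-47.37517956017893, 22.43068939405503, 158.36417654765535]]
```

play_rows --slide '[[-0.0137,0,-0.0171],[-0.0137,0,-0.0171],[-0.0137,0,-0.0171],[-0.0137,0,-0.0171],[-0.0137,0,-0.0171],[-0.0137,0,-0.0171],[-0.0137,0,-0.0171],[-0.0137,0,-0.0171]]' --twist '[[0,0,0],[0,0,0],[0,0,0],[0,0,0],[0,0,0],[0,0,0],[0,0,0],[0,0,0]]'

```text
t: 8.7
tool_pos: [0.7174, 0.1038, 0.136]
orientation: [0.123, 2.441, -0.044]
force: [-5.0, 1.5, -7.7]
opening: 0.0007
gripper_force: 4.3
```

```bash
python3 g.py -38 0 180 40; python3 look.py
```

```text
t 8.7 cab [-13.4128  -0.1055 135.9968] F [-5.136   1.0372 -7.6858] q [ 0.1726 -0.109   1.9949 -0.3121  0.599  -1.0986]
tip cab [-40.407   -0.1094 168.173 ]
tilt 39.99498794868063
turn [ 0.0001 -0.0001 -0.0005]
shift after turn [-0.0378  0.0004 -0.0301] shift in present axes [-0.0378  0.0005 -0.0301]
scene TCP pix 343.66186329473845 167.95801704331296 depth 0.932712653201593
right 220 [[-47.599406681303165, -64.2110253580256, 197.07453839419148], [-30.311808886382618, -51.257749118415354, 202.18755192908063], [-14.623276075117486, -31.3039109684684, 203.6813270974595]]
top TCP pix 280.28283551357055 153.16339869434637 depth 1.06824598348356
right 20 [[-49.47083923538556, -63.57436787752193, 198.6090111209037], [-28.596835009439943, -61.9883335434625, 201.45095581919037], [-15.33712247417396, -27.333232187591793, 204.43751604810348]]
left 25 [[-48.73129403380941, 26.391494967420535, 198.92139158888517], [-47.21483984526776, 46.626633278257685, 200.82899257980702], [-19.131024059167355, 65.20243936041086, 202.9642316032156]]
mid 37 [[-49.51752159998358, -20.39696277836157, 198.43885665241496], [-48.121824690519276, 2.1753616625725853, 201.04828737315927], [-47.166530041995145, 22.789472815896037, 203.8864595228975]]
```

play_rows --slide '[[-0.0077,0,-0.0092],[0,0,0],[0,0,0],[0.026,0,0.0306],[0.026,0,0.0306],[0.122,0,-0.103],[0.122,0,-0.103],[0.122,0,-0.103]]' --twist '[[0,0,0],[0,0,0],[0,0,0],[0,0,0],[0,0,0],[0,0,0],[0,0,0],[0,0,0]]'

```text
t: 9.6
tool_pos: [0.5993, 0.1162, 0.1209]
orientation: [0.123, 2.436, -0.043]
force: [0.7, 0.6, 0.9]
opening: 0.0001
gripper_force: 0.0
```

```bash
python3 look.py; python3 g.py -260 0 90 10
```

```text
scene TCP pix 297.58607988088636 192.75750341893794 depth 0.8884791843861465
right 265 [[-48.53204271797604, -64.74499184190884, 201.196117935034], [-33.296481284617634, -48.76591021112642, 205.85031122010227], [-13.992889424237099, -27.493636633785496, 207.31276928163746]]
left 178 [[-48.34982146466819, 27.028208255563435, 201.7188853682342], [-34.94403459646188, 43.760853650325714, 206.07136173625764], [-14.495999386220833, 60.168258780761846, 207.61788738974977]]
mid 260 [[-48.07693582255259, -21.982173957639585, 201.36270528176755], [-34.18773139531969, -1.2592861799613684, 206.08606200867354], [-14.020771195184283, 22.570600886623176, 207.3023441301604]]
top TCP pix 273.94391527750463 214.02956929705425 depth 1.06270086240605
t 9.7 cab [-135.1704    0.4746  119.3854] F [-0.1488  0.4643  0.4043] q [ 0.2662 -0.4459  2.2994 -0.3854  0.6567 -0.9748]
tip cab [-162.2591    0.4007  151.4821]
tilt 40.16331815638891
turn [0.0016 0.5027 0.0005]
shift after turn [ 0.4277 -0.0016  0.1743] shift in present axes [ 0.4574 -0.0015 -0.0642]
```

```bash
sed -i 's/^    d=.*/    d=O+C.apply([x\/1e3,y\/1e3,z\/1e3])+.042*T.apply([0,0,1])-s["tool_pos"]-.042*cur.apply([0,0,1])/' g.py
python3 g.py -240 0 70 20
```

```text
t 9.7 cab [-135.1704    0.4746  119.3854] F [-0.1488  0.4643  0.4043] q [ 0.2662 -0.4459  2.2994 -0.3854  0.6567 -0.9748]
tip cab [-162.2591    0.4007  151.4821]
tilt 40.16331815638891
turn [0.0016 0.3361 0.0004]
shift after turn [ 0.4616 -0.0019  0.2102] shift in present axes [ 0.5058 -0.0019  0.0382]
```

play_rows --slide '[[0.063,0,0.006],[0.063,0,0.009],[0.062,0,0.012],[0.061,0,0.015],[0.06,0,0.018],[0.06,0,0.02],[0.059,0,0.023],[0.058,0,0.025]]' --twist '[[0,0.042,0],[0,0.042,0],[0,0.042,0],[0,0.042,0],[0,0.042,0],[0,0.042,0],[0,0.042,0],[0,0.042,0]]'

```text
t: 10.5
tool_pos: [0.5115, 0.1251, 0.0283]
orientation: [0.141, 2.793, -0.023]
force: [1.0, -0.2, 0.2]
opening: 0.0003
gripper_force: 0.0
```

```bash
python3 look.py|grep TCP; python3 g.py -240 0 20 20
python3 - <<'E'
import numpy as np
from plant import robot
from scipy.spatial.transform import Rotation as R
s=robot.read_state();C=R.from_euler('z',-5.75,degrees=True);O=np.array([.7308,.1026,0])
T=R.from_rotvec(s['orientation'])
np.set_printoptions(precision=0,suppress=True)
import cv2
for n in("top","scene"):
    a=np.load(n+"2.npz");Q=a['Q'];W=C.apply((Q/1e3).reshape(-1,3))+O
    L=T.inv().apply(W-s['tool_pos']).reshape(Q.shape)*1e3
    m=(abs(L[...,0])<60)&(abs(L[...,1])<60)&(L[...,2]>-90)&(L[...,2]<60)&(Q[...,2]>45)&(Q[...,0]<-150)
    for lo in range(-90,60,10):
        k=m&(L[...,2]>lo)&(L[...,2]<=lo+10);q=L[k]
        if len(q)>3:print(n,lo,len(q),q.min(0),q.max(0),np.median(q,0))
    h=cv2.cvtColor(a['p'],cv2.COLOR_RGB2HSV)
    m=(h[...,0]<18)&(h[...,1]>140)&(abs(Q[...,1])<60)&(Q[...,2]>30)&(Q[...,2]<50)&(Q[...,0]<-150)&(Q[...,0]>-240)
    if m.sum()>3:print(n,"bar",m.sum(),Q[m].min(0),Q[m].max(0))
E
```

```text
scene TCP pix 263.5098394945577 244.69367745053415 depth 0.907357687664917
top TCP pix 273.33417311288093 265.0103641058921 depth 1.1386397475230134
t 10.6 cab [-221.2297   -0.0744   27.1522] F [0.4474 0.2086 0.3876] q [ 0.2282 -0.2831  2.2155 -0.1407  0.8871 -1.1704]
tip cab [-235.3967   -0.0789   66.6908]
tilt 19.71304307283167
turn [ 0.0001 -0.0048 -0.0006]
shift after turn [0.0803 0.0003 0.1692] shift in present axes [0.0795 0.0002 0.1696]
top bar 77 [-203.  -37.   31.] [-195.   38.   42.]
scene -60 5 [-10. -14. -51.] [  4. -13. -50.] [ -6. -13. -51.]
scene bar 101 [-202.  -40.   31.] [-195.   35.   42.]
```

play_rows --slide '[[0.0135,0,0.028],[0.0135,0,0.028],[0.0135,0,0.028],[0.0135,0,0.028],[0.0135,0,0.028],[0.0135,0,0.028],[0,0,0],[0,0,0]]' --twist '[[0,0,0],[0,0,0],[0,0,0],[0,0,0],[0,0,0],[0,0,0],[0,0,0],[0,0,0]]'

```text
t: 11.4
tool_pos: [0.5071, 0.1255, -0.0177]
orientation: [0.14, 2.79, -0.023]
force: [0.2, 0.7, -0.9]
opening: 0.0005
gripper_force: 0.0
```

```bash
python3 g.py -100 0 20 20
```

```text
t 11.4 cab [-224.8378    0.3767  -17.7107] F [ 0.1329  0.7097 -0.8566] q [ 0.2329 -0.2117  2.2519 -0.1586  0.7772 -1.1424]
tip cab [-239.1597    0.343    21.772 ]
tilt 19.937692952214622
turn [ 0.0008 -0.001  -0.0003]
shift after turn [-0.5208 -0.0015  0.197 ] shift in present axes [-0.521  -0.0015  0.1965]
```

play_rows --slide '[[-0.03,0,0.011],[-0.03,0,0.011],[-0.019,0,0.007],[-0.019,0,0.007],[-0.019,0,0.007],[-0.019,0,0.007],[-0.026,0,0.0095],[-0.026,0,0.0095]]' --twist '[[0,0,0],[0,0,0],[0,0,0],[0,0,0],[0,0,0],[0,0,0],[0,0,0],[0,0,0]]'

```text
t: 12.2
tool_pos: [0.5575, 0.1204, -0.0178]
orientation: [0.14, 2.79, -0.023]
force: [-2.6, 1.3, 0.9]
opening: 0.0002
gripper_force: 1.2
```

play_rows --slide '[[-0.026,0,0.0097],[-0.026,0,0.0097],[-0.026,0,0.0097],[-0.026,0,0.0097],[-0.026,0,0.0097],[-0.026,0,0.0097],[-0.026,0,0.0097],[-0.026,0,0.0097]]' --twist '[[0,0,0],[0,0,0],[0,0,0],[0,0,0],[0,0,0],[0,0,0],[0,0,0],[0,0,0]]'

```text
t: 13.0
tool_pos: [0.613, 0.1149, -0.018]
orientation: [0.14, 2.79, -0.023]
force: [-3.7, 0.9, 3.0]
opening: 0.0006
gripper_force: 2.0
```

```bash
python3 g.py -95 0 20 20;python3 look.py | tail -3
python3 - <<'E'
import numpy as np,cv2
s=np.load("scene2.npz");cv2.imwrite("pics/s7.png",cv2.resize(s['p'][90:300,220:460,::-1],(686,600)))
E
```

```text
t 13.0 cab [-118.4445    0.4201  -18.0063] F [-3.7936  0.5054  2.9777] q [ 0.1616  0.0692  1.9877 -0.1286  0.751  -1.2293]
tip cab [-132.789     0.3802   21.4682]
tilt 19.970537850582133
turn [ 0.0009 -0.0005 -0.0004]
shift after turn [-0.1401 -0.0017  0.0572] shift in present axes [-0.1401 -0.0017  0.0571]
top TCP pix 280.52983751730653 221.7846070860429 depth 1.2017963576827266
right 19 [[-50.608574856850026, -63.193364371337964, 201.2302689312894], [-49.28636804906376, -49.11483352397045, 203.95602478820186], [-18.497892308612446, -27.3034926234426, 206.08154930390864]]
mid 29 [[-49.91437570293428, -21.052083775317435, 199.40904891026148], [-48.91699035704092, 0.35622280476493023, 202.3791249747633], [-48.036664539173174, 17.72220185135391, 205.22638727660862]]
```

View pics/s7.png

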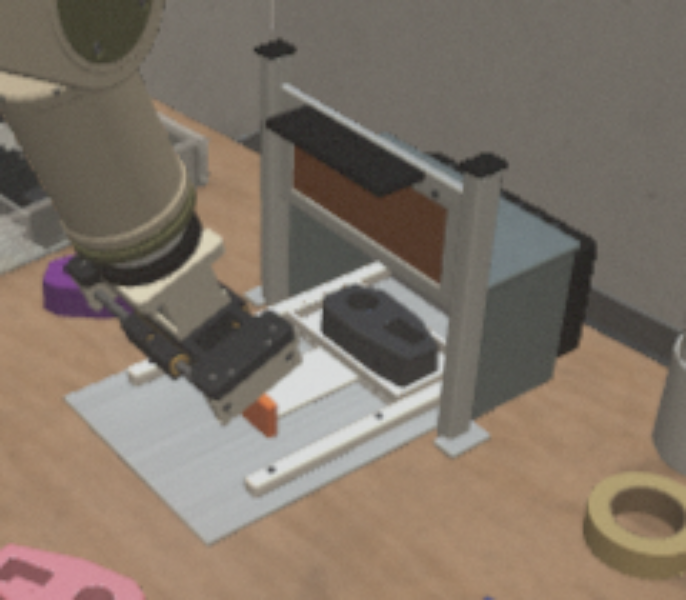

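The sash is raised, and the tray is moving squarely in its guides with the housing lying flat. I keep pushing.

play_rows --slide '[[-0.019,0,0.007],[-0.019,0,0.007],[-0.019,0,0.007],[-0.019,0,0.007],[-0.019,0,0.007],[-0.015,0,0.0055],[-0.011,0,0.004],[-0.0075,0,0.0028]]' --twist '[[0,0,0],[0,0,0],[0,0,0],[0,0,0],[0,0,0],[0,0,0],[0,0,0],[0,0,0]]'

```text
t: 13.9
tool_pos: [0.6466, 0.1114, -0.0183]
orientation: [0.141, 2.79, -0.023]
force: [-1.9, 0.3, -0.2]
opening: 0.0006
gripper_force: 1.1
```

```bash
python3 g.py -92 0 20 20
```

```text
t 13.9 cab [-84.6316   0.359  -18.3187] F [-1.8677  0.0795 -0.1803] q [ 0.1446  0.1507  1.8996 -0.1197  0.7559 -1.2522]
tip cab [-98.9675   0.3226  21.159 ]
tilt 19.9579622629844
turn [ 0.0008 -0.0007 -0.0004]
shift after turn [-0.0247 -0.0014  0.0139] shift in present axes [-0.0247 -0.0014  0.0139]
```

play_rows --slide '[[-0.0038,0,0.0014],[-0.0038,0,0.0014],[-0.0038,0,0.0014],[-0.0038,0,0.0014],[-0.0038,0,0.0014],[-0.0038,0,0.0014],[-0.0038,0,0.0014],[-0.0038,0,0.0014]]' --twist '[[0,0,0],[0,0,0],[0,0,0],[0,0,0],[0,0,0],[0,0,0],[0,0,0],[0,0,0]]'

```text
t: 14.7
tool_pos: [0.6527, 0.1109, -0.0187]
orientation: [0.141, 2.793, -0.024]
force: [-21.9, 0.9, 17.2]
opening: -0.0001
gripper_force: 10.9
```

```bash
python3 g.py -92 0 20 20
```

```text
t 14.7 cab [-78.5119   0.4203 -18.7423] F [-21.875   -1.322   17.2032] q [ 0.1416  0.1684  1.8796 -0.117   0.7614 -1.2574]
tip cab [-92.7109   0.4007  20.7847]
tilt 19.759396285186018
turn [ 0.0004 -0.004  -0.0003]
shift after turn [-0.0023 -0.0017  0.0039] shift in present axes [-0.0023 -0.0017  0.0039]
```

play_rows --slide '[[0.0075,0,-0.0027],[0.015,0,-0.0055],[0.075,0,-0.0274],[0.113,0,-0.041],[0.038,0,-0.0137],[-0.055,0,-0.15],[-0.055,0,-0.15],[-0.055,0,-0.15]]' --twist '[[0,0,0],[0,0,0],[0,0,0],[0,0,0],[0,0,0],[0,0,0],[0,0,0],[0,0,0]]'

```text
t: 15.5
tool_pos: [0.5894, 0.1172, 0.1034]
orientation: [0.14, 2.789, -0.023]
force: [0.8, -0.0, 0.6]
opening: 0.0002
gripper_force: 0.0
```

```bash
python3 look.py; python3 g.py -100 0 255 35
python3 - <<'E'
import numpy as np,cv2
for n in("top","scene"):
    a=np.load(n+"2.npz");Q=a['Q']
    h=cv2.cvtColor(a['p'],cv2.COLOR_RGB2HSV)
    m=(h[...,0]<18)&(h[...,1]>140)&(abs(Q[...,1])<60)&(Q[...,2]>30)&(Q[...,2]<50)&(Q[...,0]<-60)&(Q[...,0]>-240)
    if m.sum()>3:print(n,"bar",m.sum(),Q[m].min(0),Q[m].max(0))
E
```

```text
scene TCP pix 293.7830401681669 201.59420168752877 depth 0.8950353099992215
right 264 [[-48.17176241798578, -64.6692972731949, 201.13272754262218], [-33.24027847848251, -48.89771074314465, 205.76860007917847], [-14.505113860574582, -27.38071403104641, 207.21242346764527]]
left 174 [[-47.97684341239415, 26.849855530490323, 201.8038251305346], [-34.130862755135446, 43.67659623803884, 206.01866863096], [-14.786264469733645, 60.153489984195865, 207.38560499740862]]
mid 259 [[-48.18225434514536, -22.820137407404346, 201.4981568449205], [-34.40792570874458, -0.7221515392267792, 206.03958006147732], [-14.995370072849644, 22.82845748393767, 207.341559971909]]
top TCP pix 274.23325575461615 220.89953291963403 depth 1.0781643155411726
t 15.6 cab [-136.8162    1.7494  110.8455] F [0.4557 0.3874 0.3193] q [ 0.1746 -0.1696  1.9619 -0.1094  1.0018 -1.2525]
tip cab [-151.6765    1.5706  150.1283]
tilt 20.72119097338342
turn [ 0.0039 -0.238  -0.0018]
shift after turn [-0.4514 -0.007  -0.2199] shift in present axes [-0.3832 -0.0051 -0.3244]
top bar 92 [-85.0249451  -36.95557218  30.04085249] [-76.4771643   39.67843012  41.72576024]
scene bar 107 [-84.10579507 -39.74735446  30.89044017] [-75.24826142  35.56037758  41.62638877]
```

play_rows --slide '[[-0.048,-0.0008,-0.04],[-0.049,-0.0008,-0.038],[-0.05,-0.0008,-0.036],[-0.051,-0.0008,-0.035],[-0.053,-0.0008,-0.033],[-0.054,-0.0008,-0.031],[-0.055,-0.0008,-0.029],[-0.056,-0.0008,-0.028]]' --twist '[[0,-0.03,0],[0,-0.03,0],[0,-0.03,0],[0,-0.03,0],[0,-0.03,0],[0,-0.03,0],[0,-0.03,0],[0,-0.03,0]]'

```text
t: 16.4
tool_pos: [0.6527, 0.109, 0.2095]
orientation: [0.128, 2.536, -0.038]
force: [0.2, 0.9, 0.8]
opening: 0.0008
gripper_force: 0.0
```

```bash
python3 g.py -25 0 222 35
```

```text
t 16.4 cab [-78.3021  -1.4346 209.5121] F [0.0651 0.9533 0.7623] q [ 0.1895 -0.2989  1.9728 -0.2079  0.8955 -1.1981]
tip cab [-102.0981   -1.4694  244.1207]
tilt 34.51150557953099
turn [ 0.0008 -0.0081 -0.0006]
shift after turn [-0.2033  0.0057  0.2494] shift in present axes [-0.2054  0.0057  0.2476]
```

play_rows --slide '[[-0.029,0.0008,0.035],[-0.029,0.0008,0.035],[-0.029,0.0008,0.035],[-0.029,0.0008,0.035],[-0.029,0.0008,0.035],[-0.029,0.0008,0.035],[-0.029,0.0008,0.035],[0,0,0]]' --twist '[[0,0,0],[0,0,0],[0,0,0],[0,0,0],[0,0,0],[0,0,0],[0,0,0],[0,0,0]]'

```text
t: 17.2
tool_pos: [0.729, 0.1025, 0.1861]
orientation: [0.128, 2.539, -0.039]
force: [-0.1, 0.6, 0.8]
opening: 0.0005
gripper_force: 0.0
```

```bash
python3 g.py -25 0 121 35
```

```text
t 17.2 cab [ -1.7815  -0.2689 186.1329] F [-0.164   0.5926  0.8246] q [ 0.1487 -0.0707  1.8155 -0.1909  0.8205 -1.2322]
tip cab [-25.4925  -0.283  220.7997]
tilt 34.37087987791606
turn [ 0.0003 -0.0105 -0.0007]
shift after turn [0.2255 0.0011 0.3281] shift in present axes [0.2219 0.0008 0.3306]
```

play_rows --slide '[[0.0113,0,0.0165],[0.0113,0,0.0165],[0.0113,0,0.0165],[0.0113,0,0.0165],[0.0113,0,0.0165],[0.0113,0,0.0165],[0.0113,0,0.0165],[0.0113,0,0.0165]]' --twist '[[0,0,0],[0,0,0],[0,0,0],[0,0,0],[0,0,0],[0,0,0],[0,0,0],[0,0,0]]'

```text
t: 18.0
tool_pos: [0.7284, 0.1029, 0.1462]
orientation: [0.128, 2.539, -0.038]
force: [-0.7, 1.4, 3.6]
opening: 0.0007
gripper_force: 1.5
```

```bash
python3 g.py -25 0 121 35;python3 look.py
```

```text
t 18.0 cab [ -2.466    0.0931 146.154 ] F [-0.8674  1.3448  3.6258] q [ 0.1492 -0.0353  1.8572 -0.2059  0.7449 -1.2105]
tip cab [-26.177    0.0554 180.8209]
tilt 34.37084369578359
turn [ 0.0009 -0.0105 -0.0006]
shift after turn [ 0.1315 -0.0004  0.1987] shift in present axes [ 0.1294 -0.0006  0.2002]
scene TCP pix 347.81050612311844 162.12349145295445 depth 0.9313438873747835
right 259 [[-48.40926847453598, -64.11885494730392, 169.4203809095218], [-33.64539583932551, -48.740044321999434, 174.62683154285236], [-14.453844749700991, -27.866989586250018, 176.1596912345069]]
left 125 [[-48.03567529489614, 27.160330314052516, 169.04070893045332], [-40.500140311627895, 44.00177174374614, 174.6061040417381], [-26.642555823235185, 61.509555378844695, 176.02846548342043]]
mid 181 [[-48.516718538916805, -23.446414773033208, 169.898734648075], [-40.03847316457789, -7.70736891508567, 174.44810873349297], [-15.021310395562423, 21.83182883199074, 175.99525811631068]]
top TCP pix 280.3730216702102 146.04341768131806 depth 1.0601374707121332
```

Pressing works. The ledge top is at 174.5 mm, moving with the tip.

play_rows --slide '[[0.0113,0,0.0165],[0.0113,0,0.0165],[0.0113,0,0.0165],[0.0113,0,0.0165],[0.0113,0,0.0165],[0.0113,0,0.0165],[0.0113,0,0.0165],[0.0113,0,0.0165]]' --twist '[[0,0,0],[0,0,0],[0,0,0],[0,0,0],[0,0,0],[0,0,0],[0,0,0],[0,0,0]]'

```text
t: 18.9
tool_pos: [0.7283, 0.1029, 0.1061]
orientation: [0.128, 2.539, -0.038]
force: [-0.5, -0.2, 2.6]
opening: 0.0005
gripper_force: 1.5
```

play_rows --slide '[[0.0068,0,0.0099],[0.0068,0,0.0099],[0.0068,0,0.0099],[0.0068,0,0.0099],[0.0045,0,0.0066],[0.0022,0,0.0033],[0.0022,0,0.0033],[0,0,0]]' --twist '[[0,0,0],[0,0,0],[0,0,0],[0,0,0],[0,0,0],[0,0,0],[0,0,0],[0,0,0]]'

```text
t: 19.7
tool_pos: [0.7282, 0.1029, 0.0904]
orientation: [0.128, 2.539, -0.038]
force: [0.8, -0.6, 1.9]
opening: 0.0003
gripper_force: 0.9
```

```bash
python3 g.py -25 0 121 35;python3 look.py
```

```text
t 19.7 cab [-2.5859  0.0588 90.3823] F [ 0.8949 -0.504   1.8532] q [ 0.1493  0.0315  1.8999 -0.2349  0.6383 -1.1728]
tip cab [-26.2866   0.0274 125.0561]
tilt 34.353872904194326
turn [ 0.0007 -0.0108 -0.0006]
shift after turn [ 0.0032 -0.0002  0.0163] shift in present axes [ 0.003  -0.0002  0.0163]
scene TCP pix 346.57545502201214 184.46776100937478 depth 0.9668819845835301
right 252 [[-48.140811197030736, -64.44697845927982, 114.05277136918019], [-33.06874782122867, -47.83904806327378, 118.7565542786857], [-14.09244223981741, -27.778297592910093, 120.48354152330494]]
left 71 [[-48.16537271742882, 27.005742219880318, 113.69719839532732], [-45.33404546087723, 40.6093060842555, 117.92658881917329], [-34.27644292009377, 60.01538476860723, 120.04560770707101]]
mid 121 [[-48.71964730279373, -23.930328524149445, 113.90847497921786], [-43.669201743616966, -9.915689145983198, 118.46211793521167], [-13.440626560857865, 21.206450682058396, 120.09232303097161]]
top TCP pix 282.6216283522799 155.44231975975867 depth 1.115023065508069
mid 15 [[-47.499127053357974, -21.622387700842058, 215.56121400742444], [-46.313892188974705, -8.299483001642233, 218.11726999965288], [-44.87142496553555, 14.09586805358813, 219.75055871245016]]
```

play_rows --slide '[[0.0022,0,0.0033],[0.0022,0,0.0033],[0.0022,0,0.0033],[0.0011,0,0.0016],[0.0011,0,0.0016],[0,0,0],[0,0,0],[0,0,0]]' --twist '[[0,0,0],[0,0,0],[0,0,0],[0,0,0],[0,0,0],[0,0,0],[0,0,0],[0,0,0]]'

```text
t: 20.6
tool_pos: [0.7289, 0.103, 0.0883]
orientation: [0.128, 2.537, -0.038]
force: [-10.5, -0.7, 13.7]
opening: 0.0
gripper_force: 6.9
```

The sash bottomed out, with Fz up to 14 N. I retreat.

play_rows --slide '[[-0.007,0,-0.01],[-0.0226,0,-0.033],[-0.07,0,-0.1],[-0.07,0,-0.1],[0.11,0,-0.076],[0.132,0,-0.09],[0.132,0,-0.09],[0,0,0]]' --twist '[[0,0,0],[0,0,0],[0,0,0],[0,0,0],[0,0,0],[0,0,0],[0,0,0],[0,0,0]]'

```text
t: 21.4
tool_pos: [0.6116, 0.1145, 0.1584]
orientation: [0.127, 2.543, -0.038]
force: [-1.0, 0.3, -0.3]
opening: 0.0001
gripper_force: 0.0
```

```bash
python3 g.py;python3 look.py
python3 - <<'E'
import numpy as np,cv2
for n in("top","scene"):
    a=np.load(n+"2.npz");Q=a['Q']
    h=cv2.cvtColor(a['p'],cv2.COLOR_RGB2HSV)
    m=(h[...,0]<18)&(h[...,1]>140)&(abs(Q[...,1])<60)&(Q[...,2]>30)&(Q[...,2]<50)&(Q[...,0]<-60)&(Q[...,0]>-240)
    if m.sum()>3:print(n,"bar",m.sum(),Q[m].min(0),Q[m].max(0))
cv2.imwrite("pics/s8.png",cv2.resize(np.load("scene2.npz")['p'][90:300,220:460,::-1],(686,600)))
E
```

```text
t 21.4 cab [-119.7442   -0.1075  158.3869] F [-1.0408  0.2467 -0.2733] q [ 0.2209 -0.3702  2.1201 -0.2406  0.8342 -1.1392]
tip cab [-143.3186   -0.1382  193.1467]
tilt 34.14540867007863
scene TCP pix 302.4279248118906 174.8960687531845 depth 0.869901802569067
right 251 [[-48.417899204504934, -64.040414524085, 112.19404562323676], [-33.04866860898746, -47.96523058251963, 117.4000857664581], [-14.350263509025094, -27.11617620409809, 118.91607343518939]]
left 175 [[-48.292515961640085, 26.639742455187807, 113.46726214993403], [-33.127926916013514, 42.853186400539485, 117.3009659194183], [-14.238012959197563, 61.16868114688749, 118.82402892126125]]
mid 249 [[-48.384556977646255, -22.32006651272949, 113.85020272589092], [-32.92902220178984, -0.23164363707941032, 117.43394355414915], [-13.80059869063905, 22.16337188749247, 118.66207255419579]]
top TCP pix 273.07987615516146 203.2327589881484 depth 1.0278956904256698
top bar 85 [-84.81040763 -37.11329322  30.25975532] [-75.88460223  39.64253248  43.07959523]
scene bar 114 [-83.50129391 -39.47206869  30.0832889 ] [-76.09580826  35.98887802  41.71412914]
```

View pics/s8.png

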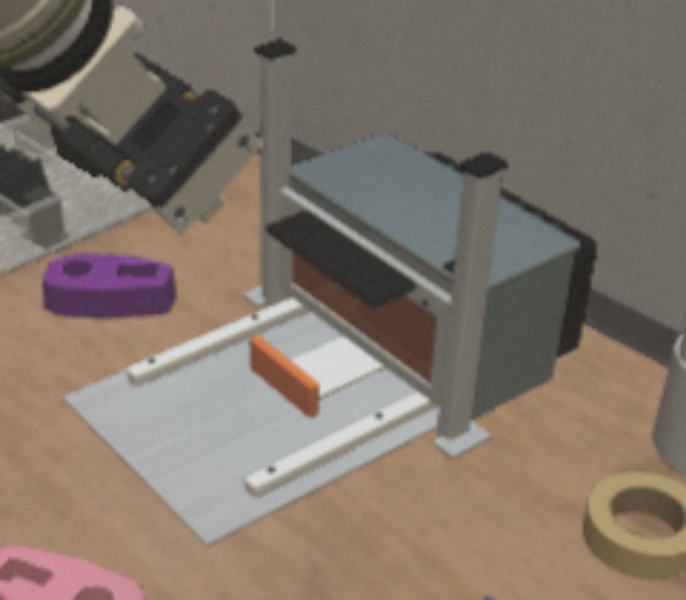

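The sash is down with the ledge top about 117 mm, which is a lift of 1.4 mm or less. The handle is at x≈-84 mm, so the tray is home, and the arm is clear of everything. I hand it in.

```bash
python3 -c "
from plant import robot
print(robot.close_job())"
```

```text
the job is handed in; nothing more can be done
None
```

I raised the sash fully, pushed the tray home with the housing in it, and lowered the sash gently until it was closed. The job is handed in at about 21 s, but the hand-in gave no verdict back.

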